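Hold the inspection mirror so the reading camera sees the tube

TASK

The camera on the reading stand cannot see its four tube cups directly, and just one of them holds a tube. Pick the standing mirror up by its handle and hold it upright in the air over the ring mark on the stand, at the height of the camera lens, turned so that the camera looking at the mirror sees that tube in the middle of the glass. Finish still holding the mirror steady there, and leave the tube and the other things on the bench where they are.

Things in the scene. Friction and masses are not known exactly. Their poses are not given: they have to be found in the camera images.
- reading_stand: Fixed T-shaped grey base plate, 10 mm thick. Origin on the bench under the ring mark, z up. Wide part x -125 to 60, y -180 to 180 mm; a tongue to x -200 mm bears a post with a small black camera (44 mm wide, top 125 mm up) looking level along +x over the ring mark. Four fixed tube cups stand on a 150 mm circle about the ring mark, 50 and 85 degrees either side of the direction to the camera.
- spot (a point): Middle of the ring mark (48 mm across, a thin dark ring with a dot) on the top of the base plate, 10 mm above the bench. The middle of the glass is to be held straight above it.
- lens (a point): Centre of the front of the camera's lens, 105 mm above the bench, 150 mm level distance from the ring mark.
- tube: Capped sample tube, 13 mm across (cap 17), 87 mm long, loose, upright in one of the four identical cups (grey foot 38 mm across, steel stem, white socket with rim 85 mm above the bench), a different one each time; the other three are empty. Origin at the centre of its lower end, 65 mm above the bench; cap top 152 mm above the bench. z runs up the tube; yaw means nothing.
- mirror: Standing mirror, loose, about 0.15 kg, 148 mm tall: round dark foot 48 mm across; upright black frame 64 x 64 x 6 mm, 18 to 82 mm up, glass in its front; above it the handle, an upright black bar 14 mm thick (x), 20 mm wide (y), 88 to 148 mm up, to be gripped from above at 118 mm. Origin at the centre of the foot's underside; z up the handle, glass faces -x, y across the glass.
- mirror_face (a point): Middle of the mirror's glass, in the mirror's frame 4 mm to -x of its upright axis and 50 mm above the underside of the foot; axes as the mirror's, the glass faces -x.
- label_roll: White roll of labels, 82 mm across, 40 mm high, loose, lying flat behind the stand; origin at the centre of its underside. To be left alone.
- stamp: Wooden rubber stamp, 29 x 50 mm, 78 mm tall, loose, standing left of the work; origin at the centre of its underside. To be left alone.
- timer: Pale bench timer, 68 x 62 x 24 mm, loose, near the front edge; origin at the centre of its underside. To be left alone.

How it is judged (in metres and radians):
On the way:
1. the mirror is lifted off the bench in the fingers (height (world z) of mirror above 0.03 m and contact force between the fingers and mirror above 1 N), for 0.2 s.
At the end, for the whole second after the job is handed in: The mirror is held still in the fingers, upright, off the stand; the middle of its glass is within 20 mm over the ring mark and 18 mm of lens height, and it faces midway between lens and tube (each within 18 mm sideways of the exact position, about 7 degrees). The tube stands in its cup (((y of tube in the frame of mirror_face between 0.0833 and 0.1193 m and y of lens in the frame of mirror_face between -0.1193 and -0.0833 m) or (y of tube in the frame of mirror_face between 0.0454 and 0.0814 m and y of lens in the frame of mirror_face between -0.0814 and -0.0454 m) or (y of tube in the frame of mirror_face between -0.0814 and -0.0454 m and y of lens in the frame of mirror_face between 0.0454 and 0.0814 m) or (y of tube in the frame of mirror_face between -0.1193 and -0.0833 m and y of lens in the frame of mirror_face between 0.0833 and 0.1193 m)) and x of each of lens, tube in the frame of mirror_face below -0.06 m and horizontal distance between mirror_face and spot below 0.02 m and height (world z) of mirror_face between 0.087 and 0.123 m and angle between mirror's own z axis and vertical below 0.15 rad and contact force between the fingers and mirror above 1 N and contact force between mirror and reading_stand below 0.2 N and linear speed of mirror below 0.02 m/s and angular speed of mirror below 0.15 rad/s and distance of tube from where it was at the start of the episode below 0.012 m and angle between tube's own z axis and vertical below 0.2 rad); the arm keeps its last pose, push and grip.
It fails at once if the tube is knocked or taken out of its cup (distance of tube from where it was at the start of the episode above 0.015 m or angle between tube's own z axis and vertical above 0.3 rad).
It fails at once if the mirror is tipped over (angle between mirror's own z axis and vertical above 0.6 rad).
It fails at once if a bystander is pushed away (distance of any of label_roll, stamp, timer from where it was at the start of the episode above 0.025 m).
It also fails if it takes over 35 s, if anything falls off the work surface, if the arm or the gripper's body presses on something with over 40 N, if the wrist force passes 120 N, or if a joint passes its speed limit or range.

ROBOT

A 6-joint arm with a two-finger parallel gripper is mounted at the origin on a cart in front of the work surface, level with it; the furniture and walls round the work are solid. World frame = base frame: x ahead of the robot, y to its left, z up, the work surface at z = 0. Lengths are in m, angles in degrees, forces in N, time in s.
With the tool pointing down it reaches from about 0.35 to 0.775 m from the base axis. Payload 5.5 kg.
Tool frame: the origin (TCP) lies on the front face of the gripper's body, between the roots of the fingers; the fingertips stand 73 mm ahead of it and the grasp point (between the pads) lies 54 mm ahead of it; z points along the fingers, y is the line along which they close (so a half turn about z gives the same grasp; the last joint's range is limited). The gripper opens to 85 mm and grips with 20 to 120 N. Pads are 22 mm wide; open, the fingers measure 114 mm over their backs; the gripper's body (76 mm by 85 mm) begins 54 mm behind the grasp point. The pads swing forward as they close: fully open they stand 13 mm farther back than shut.
Start: joints at [58.35, 17.945, 2.641, 74.691, 0, 82.002], TCP at [0.231, 0.527, 0.304] pointing down, gripper open.
Joint ranges: [-158.12, 158.12], [-49.38, 96.58], [-58.88, 72.47], [-126.05, 133.96], [-84.25, 85.87], [-180, 180]. Speed limits (degrees/s): [147.25, 147.25, 180, 180, 180, 180].

INTERFACE

Orientations are given as a 3x3 rotation matrix whose columns are the frame's x, y, z axes.
In Python, from workcell import manip gives the robot as it stands.
- The arm moves only by the tool step_arm, never from a script. Its argument "motion" is a list of rows, each a list of 3 entries, a list of its own where there are three numbers: the opening, from 0 (shut) to 1 (fully open), then the shift along the tool's x, y, z normalised to -1 to 1, where 1 is 20 mm, then the turn about the tool's z normalised to -1 to 1, where 1 is 0.08 rad. In form: [[jaw, [x, y, z], twist], ...]. A call has 1 to 20 rows; each row shifts and turns the commanded pose from where the row before left it, along the tool's axes as they then stand; what a row does not reach is not made up. A row lasts 1/12 s, in which the tool goes at most 41.7 mm and 7.16 degrees, less where a joint would pass 70% of its speed; a pose out of reach is approached as far as the arm can. A call with a number of a shift or a turn outside -1 to 1 is refused whole. A call with a gripper value outside its range is refused whole. The fingers move at their own pace and stop on an object; "force" is the grip in N (left out, the last holds). Time passes only in rows, so rows that do not move let the fingers close. It gives the time, the measured TCP pose, the force, the opening and the grip force at its end, in the units of the state.
- manip.get_state(): the state, without advancing time (a new reading comes with each control period).
- manip.capture(name): name is "scene" or "top" or "wrist"; returns (picture, depth): 420x560x3 uint8, red, green, blue; 420x560 float32, m along the optical axis (not along the pixel's ray), 0 where there is no reading.
- manip.camera_params(name): a dict with "intrinsics" (3x3 intrinsics, pixels), "pose" (4x4, takes a point from camera to world coordinates). Camera axes: x right, y down, z forward; pixel columns grow to the right and rows downward; lengths in m; the calibration is good to about 2 mm. A picture is of the moment at which its call begins: read the wrist's pose just before it. camera_params takes no time and is no camera call; for the wrist camera it gives the pose at the moment of the call.
- manip.sign_off(): hands the job in; it is judged then, once.
The state is a dict: "clock": time; "q": joint angles; "qvel": joint speeds; "tau": joint torques, N m; "tcp_pos": TCP position; "orientation": TCP orientation; "ft_force": force on the tool from outside, world axes, zero at the start; "moment": the same for the moment, N m; "finger_gap": finger opening in m; "gripper_force": force on a finger pad.
Only numpy, scipy, OpenCV 4.12 (cv2) and the standard library are available. Lean on these libraries where they do the work, as an engineer would, in place of code of your own. Each camera call takes 0.05 s, during which the arm holds its last target. There are 200 camera calls.

## Working session

There is one attempt and no reset: what is moved stays moved. The work goes in short steps, Python scripts to look and compute and a tool call to move; the robot and the scene stay as the last step left them, time stands still between calls to the robot, and variables do not carry over. Pictures are saved under pics/ and viewed, at most 10 in all, crops included, and the job is handed in when it is done.

Besides the shell and the picture viewer there is one more tool, called after "Emit:" by a JSON object that holds its "name" and its "arguments". step_arm: Moves the arm, as the interface text tells. Its arguments: {"type":"object","properties":{"motion":{"type":"array","items":{"type":"array"}},"force":{"type":"number"}},"required":["motion"]}

```bash
mkdir -p pics; python3 - <<'E'
from workcell import manip
import cv2,numpy as np
for n in ("scene","top"):
    p,d=manip.capture(n); cv2.imwrite(f"pics/{n}1.png",p[:,:,::-1]); c=manip.camera_params(n)
    np.savez(f"{n}1.npz",p=p,d=d,K=c["intrinsics"],T=c["pose"])
    print(n,np.round(c["pose"],3).tolist())
s=manip.get_state();print(s)
E
```

```text
scene [[0.726, -0.484, 0.488, 0.032], [-0.688, -0.521, 0.506, -0.432], [0.009, -0.703, -0.711, 0.828], [0.0, 0.0, 0.0, 1.0]]
top [[-0.01, -0.987, 0.159, 0.388], [-1.0, 0.006, -0.024, 0.112], [0.023, -0.159, -0.987, 1.143], [0.0, 0.0, 0.0, 1.0]]
{'clock': 0.1, 'q': array([5.83489907e+01, 1.79892189e+01, 2.58350592e+00, 7.46905313e+01,
       2.61414628e-03, 8.20018158e+01]), 'qvel': array([ 0.03943924, -0.11507075,  0.13291247,  0.12328704,  0.05594764,
       -0.01108092]), 'tau': array([ 3.24146116e-03, -4.81727207e+01,  2.99243134e+01,  1.28404837e-02,
       -4.87757052e-05,  1.96011416e-05]), 'tcp_pos': array([0.23050685, 0.52641228, 0.3030711 ]), 'orientation': array([[-9.15993086e-01,  4.01192995e-01, -9.20293034e-04],
       [ 4.01193954e-01,  9.15992049e-01, -1.40598715e-03],
       [ 2.78908908e-04, -1.65709051e-03, -9.99998588e-01]]), 'ft_force': array([0.31438529, 0.5953803 , 1.24868611]), 'moment': array([0.0068109 , 0.07772451, 0.00770067]), 'gripper_force': 0.0, 'finger_gap': 0.08548789370504628}
```

View pics/scene1.png

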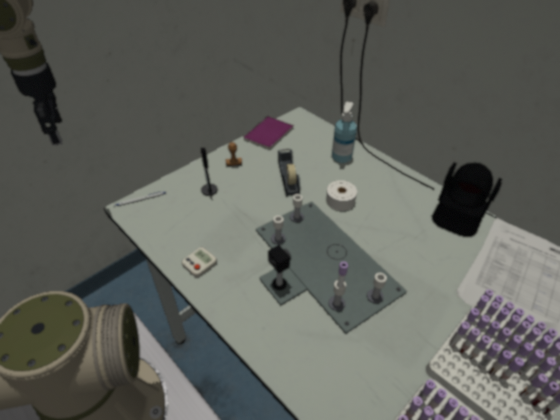

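View pics/top1.png

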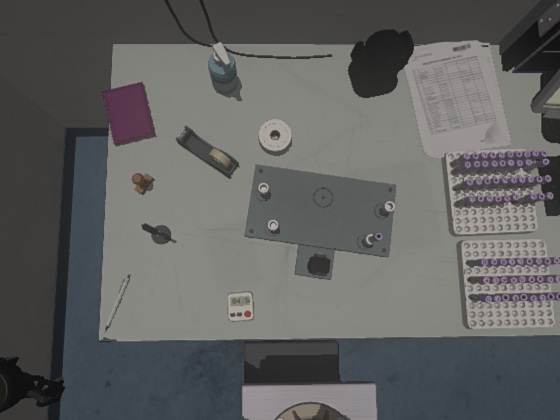

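The mirror stands at top (160,234) and scene (208,175). The ring mark is at top (323,198). A purple cap shows at top (378,237) and scene (343,268), over the cup at top (368,241). I'll zoom in on these spots.

```bash
cat > h.py <<'E'
import numpy as np,cv2
def ld(n):
    z=np.load(n); return z["p"],z["d"],z["K"],z["T"]
def ray(K,T,u,v):
    return T[:3,3],T[:3,:3]@np.linalg.solve(K,[u,v,1.])
def onz(K,T,u,v,z):
    o,r=ray(K,T,u,v); return o+r*(z-o[2])/r[2]
def cloud(d,K,T):
    v,u=np.indices(d.shape); P=np.stack([u*d,v*d,d],-1)@np.linalg.inv(K).T
    return P@T[:3,:3].T+T[:3,3]
E
python3 - <<'E'
from h import *
a=ld("top1.npz");b=ld("scene1.npz")
t=a[0];s=b[0]
c1=cv2.resize(t[210:260,130:190],(480,400),interpolation=cv2.INTER_CUBIC)[:, :320+160]
c2=cv2.resize(t[155:285,240:400],(320*2,520),interpolation=cv2.INTER_CUBIC)
c3=cv2.resize(s[140:200,180:240],(300,300),interpolation=cv2.INTER_CUBIC)
im=np.zeros((600,800,3),np.uint8)
im[:390,:480]=cv2.resize(t[160:290,240:400],(480,390),interpolation=cv2.INTER_CUBIC)
im[:250,490:790]=cv2.resize(t[210:260,130:190],(300,250),interpolation=cv2.INTER_CUBIC)
im[260:560,490:790]=c3
im=np.clip(im.astype(float)*1.8,0,255).astype(np.uint8)
cv2.imwrite("pics/z1.png",im[:,:,::-1])
for n,(p,d,K,T) in (("top",a),("sc",b)):
    C=cloud(d,K,T); print(n,(d==0).mean())
    # mirror region by height
    m=(C[...,2]>.1)&(C[...,2]<.17)&(d>0)&(C[...,0]<.75)&(C[...,0]>.2)&(C[...,1]<.5)&(C[...,1]>-.3)
    k,l,st,ce=cv2.connectedComponentsWithStats(m.astype(np.uint8))
    for i in range(1,k):
        if st[i,4]>3: print(st[i,:5],np.median(C[l==i],0).round(4),C[l==i][:,2].max().round(3))
print(onz(a[2],a[3],323,198,.01),onz(b[2],b[3],337,252,.01))
E
```

```text
top 0.00383078231292517
[142 223  15  11  94] [0.5094 0.3543 0.146 ] 0.152
[370 232  12   9  81] [ 0.4877 -0.1388  0.15  ] 0.155
[308 253  22  21 355] [ 0.4318 -0.0155  0.1236] 0.129
sc 0.003928571428571429
[200 147   8  19 104] [0.5031 0.3511 0.1298] 0.15
[267 244  24  26 414] [ 0.4205 -0.0241  0.1232] 0.128
[338 261  10  22 157] [ 0.4799 -0.1457  0.1406] 0.155
[ 0.59857613 -0.04424366  0.01      ] [ 0.59694256 -0.04802679  0.01      ]
```

View pics/z1.png

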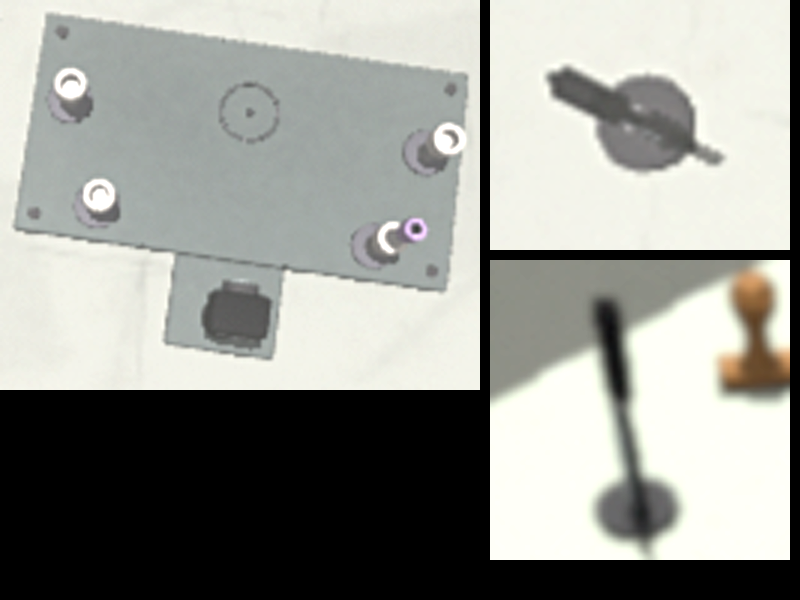

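The top view shows the tube in the near-right cup, the mirror edge-on, and the ring dot at top (323,197.7). I still need the side the glass faces and an exact mirror pose, so I'm checking what the wrist camera sees.

```bash
python3 - <<'E'
from h import *
from workcell import manip
p,d,K,T=ld("top1.npz")
cor=[onz(K,T,240+u/3,160+v/3,.01) for u,v in ((47,13),(468,73),(446,291),(15,229))]
cor=np.array(cor);print(cor.round(4).tolist(),[np.linalg.norm(cor[i]-cor[i-1]).round(4) for i in range(4)])
ex=(cor[0]-cor[3]+cor[1]-cor[2]);print("stand x dir deg",np.degrees(np.arctan2(ex[1],ex[0])))
ey=(cor[0]-cor[1]+cor[3]-cor[2]);print("from y",np.degrees(np.arctan2(ey[1],ey[0]))-90)
print("spot",onz(K,T,240+249.3/3,160+113/3,.01), "foot top",onz(K,T,130+(646-490)/5,210+123/5,.01))
# frame visible lower part line: bottom end
print("handle top c",onz(K,T,130+(565-490)/5,210+82/5,.148))
print("frame far-end bottom/top",[onz(K,T,130+(720-490)/5,210+158/5,z) for z in (.018,.082)])
c=manip.camera_params("wrist");print(c["pose"].round(4).tolist(),c["intrinsics"].tolist())
s=manip.get_state();R=s["orientation"];print("cam in tool",(R.T@(c["pose"][:3,3]-s["tcp_pos"])).round(4),(R.T@c["pose"][:3,:3]).round(3).tolist())
E
```

```text
[[0.6859, 0.1238, 0.01], [0.6326, -0.23, 0.01], [0.4501, -0.2022, 0.01], [0.5038, 0.1508, 0.01]] [np.float64(0.1842), np.float64(0.3578), np.float64(0.1846), np.float64(0.3571)]
stand x dir deg -8.55635657045258
from y -8.610597997171325
spot [ 0.5994231  -0.04451813  0.01      ] foot top [0.50959776 0.35600638 0.01      ]
handle top c [0.51278618 0.36157486 0.148     ]
frame far-end bottom/top [array([0.49138682, 0.31803828, 0.018     ]), array([0.48549408, 0.30633504, 0.082     ])]
[[0.4005, 0.8699, 0.2877, 0.1578], [0.9163, -0.3796, -0.1277, 0.5584], [-0.0019, 0.3148, -0.9492, 0.3726], [0.0, 0.0, 0.0, 1.0]] [[348.8491448980501, 0.0, 280.31308611341865], [0.0, 348.8491448980501, 210.2837117260468], [0.0, 0.0, 1.0]]
cam in tool [ 0.0795 -0.     -0.0695] [[0.001, -0.949, -0.315], [1.0, 0.001, -0.0], [0.0, -0.315, 0.949]]
```

Emit:
{"name": "step_arm", "arguments": {"motion": [[1, [-1, 0, 0], 0], [1, [-1, 0, 0], 0], [1, [-1, 0, 0], 0], [1, [-1, 0, 0], 0], [1, [-1, 0, 0], 0], [1, [-1, 0, 0], 0], [1, [-1, 0, 0], 0], [1, [0, 0, 0], 0], [1, [0, 0, 0], 0]]}}

```text
clock: 0.85
tcp_pos: [0.3596, 0.47, 0.3033]
orientation: [[-0.915, 0.403, -0.001], [0.403, 0.915, -0.001], [0.001, -0.001, -1.0]]
ft_force: [-0.8, -0.8, -0.0]
finger_gap: 0.0853
gripper_force: 0.0
```

```bash
cat > wr.py <<'E'
import sys,cv2,numpy as np
from workcell import manip
n=sys.argv[1]
c=manip.camera_params("wrist");p,d=manip.capture("wrist")
np.savez(n+".npz",p=p,d=d,K=c["intrinsics"],T=c["pose"]);cv2.imwrite(f"pics/{n}.png",np.clip(p[:,:,::-1]*1.5,0,255).astype(np.uint8))
s=manip.get_state();print(s["clock"],s["tcp_pos"].round(4),s["q"].round(2),s["orientation"].round(3).tolist())
E
python3 wr.py w1
```

```text
0.9 [0.3588 0.4703 0.3034] [4.488e+01 1.987e+01 5.280e+00 7.548e+01 2.000e-02 6.858e+01] [[-0.916, 0.402, -0.001], [0.402, 0.916, -0.001], [0.001, -0.001, -1.0]]
```

View pics/w1.png

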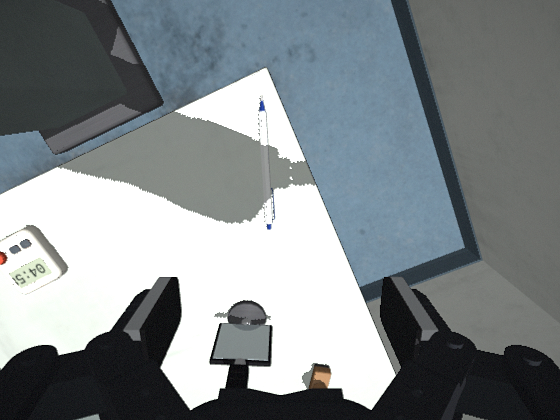

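The view shows the glass facing the wrist camera: frame at x 210–272, y 323–363, foot at (247,313). So the mirror yaw is about −26°. I'll take a closer second view.

Emit:
{"name": "step_arm", "arguments": {"motion": [[1, [-1, -0.4, 0], 0], [1, [-1, -0.4, 0], 0], [1, [-1, -0.4, 0], 0], [1, [-1, -0.5, 0], 0], [1, [-1, -0.5, 0], 0], [1, [0, 0, 0], 0], [1, [0, 0, 0], 0]]}}

```text
clock: 1.48
tcp_pos: [0.4326, 0.39, 0.3039]
orientation: [[-0.916, 0.402, -0.001], [0.402, 0.916, 0.0], [0.001, -0.0, -1.0]]
ft_force: [0.3, -0.2, -0.4]
finger_gap: 0.0854
gripper_force: 0.0
```

```bash
python3 wr.py w2
```

```text
1.5333 [0.4321 0.3905 0.3039] [3.419e+01 1.880e+01 3.830e+00 7.505e+01 3.000e-02 5.783e+01] [[-0.916, 0.401, -0.001], [0.401, 0.916, 0.0], [0.001, 0.0, -1.0]]
```

View pics/w2.png

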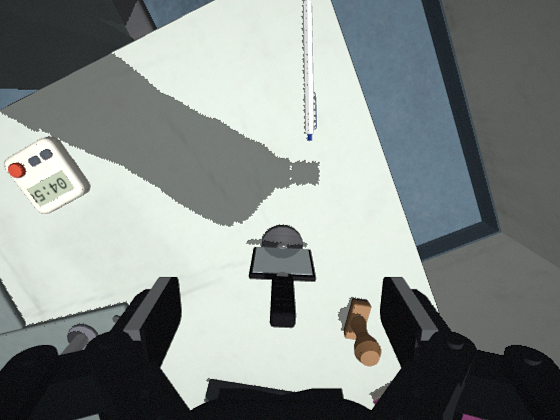

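```bash
python3 - <<'E'
from h import *
for n in ("w2","w1","top1","scene1"):
    p,d,K,T=ld(n+".npz");C=cloud(d,K,T)
    near=(d>0)&(np.hypot(C[...,0]-.508,C[...,1]-.353)<.045)
    for lo,hi,nm in ((.025,.08,"frame"),(.092,.144,"hand"),(.144,.156,"htop")):
        q=C[near&(C[...,2]>lo)&(C[...,2]<hi)]
        if len(q)<5: continue
        xy=q[:,:2].astype(np.float32)
        r=cv2.minAreaRect(xy)
        l=cv2.fitLine(xy,cv2.DIST_HUBER,0,.001,.001).ravel()
        print(n,nm,len(q),"med",np.median(q,0).round(4),"rect",np.round(r[0],4),np.round(r[1],4),"line deg",np.degrees(np.arctan2(l[1],l[0])).round(1))
# pixel-based: frame corners, handle top in w2
p,d,K,T=ld("w2.npz")
a,b=onz(K,T,253,247,.018),onz(K,T,312,250,.018);print("bottom",a.round(4),b.round(4),np.degrees(np.arctan2(*(b-a)[[1,0]])),np.linalg.norm(b-a))
a,b=onz(K,T,247,279,.082),onz(K,T,314,281,.082);print("top",a.round(4),b.round(4),np.degrees(np.arctan2(*(b-a)[[1,0]])),np.linalg.norm(b-a))
# triangulate handle top from w2 + scene + top
def tri(obs):
    A=np.zeros((3,3));B=np.zeros(3)
    for n,u,v in obs:
        _,_,K,T=ld(n);o,r=ray(K,T,u,v);r/=np.linalg.norm(r);M=np.eye(3)-np.outer(r,r);A+=M;B+=M@o
    return np.linalg.solve(A,B)
print("tri handle top",tri([("w2.npz",283,324),("scene1.npz",180+117/5,140+41/5),("top1.npz",130+75/5,210+82/5)]))
E
```

```text
w2 frame 1542 med [0.507  0.3591 0.0562] rect [0.5083 0.3587] [0.0639 0.0068] line deg 63.3
w2 hand 796 med [0.5042 0.3605 0.1215] rect [0.5049 0.3604] [0.0199 0.0045] line deg 64.2
w2 htop 417 med [0.5088 0.3582 0.1472] rect [0.51  0.358] [0.0197 0.0144] line deg 57.2
w1 frame 1976 med [0.5071 0.3596 0.0556] rect [0.5079 0.3589] [0.0642 0.0057] line deg 63.2
w1 hand 482 med [0.5046 0.3614 0.1072] rect [0.5073 0.3614] [0.0219 0.0101] line deg 62.6
top1 frame 29 med [0.499  0.3347 0.0764] rect [0.5106 0.358 ] [0.0624 0.0063] line deg 60.4
top1 hand 43 med [0.507  0.3503 0.1213] rect [0.51   0.3564] [0.0168 0.0139] line deg -28.1
top1 htop 56 med [0.5114 0.3582 0.1477] rect [0.5113 0.3591] [0.0193 0.0134] line deg 59.9
scene1 frame 61 med [0.4933 0.3334 0.0545] rect [0.5047 0.3557] [0.0645 0.0068] line deg 67.4
scene1 hand 87 med [0.5023 0.3508 0.1175] rect [0.5028 0.3547] [0.0126 0.0206] line deg -24.1
scene1 htop 30 med [0.5048 0.3536 0.1475] rect [0.5051 0.3554] [0.0225 0.0124] line deg 73.0
bottom [0.4948 0.3295 0.018 ] [0.5245 0.3882 0.018 ] 63.173196245458534 0.0658128230998291
top [0.498 0.327 0.082] [0.5253 0.384  0.082 ] 64.42768477161742 0.06317323496483768
tri handle top [0.51179854 0.35910308 0.14761405]
```

Emit:
{"name": "step_arm", "arguments": {"motion": [[1, [-0.84, 0.1, 0], 0], [1, [-0.84, 0, 0], 0], [1, [-0.84, 0, 0], 0], [1, [-0.84, 0, 0], 0], [1, [-0.84, 0, 0], 0], [1, [0, 0, 0], 0.65], [1, [0, 0, 1], 0], [1, [0, 0, 1], 0], [1, [0, 0, 1], 0], [1, [0, 0, 0], 0], [1, [0, 0, 0], 0]]}}

```text
clock: 2.45
tcp_pos: [0.5106, 0.3576, 0.2428]
orientation: [[-0.894, 0.449, -0.003], [0.449, 0.894, -0.001], [0.002, -0.002, -1.0]]
ft_force: [0.5, -0.5, -0.7]
finger_gap: 0.085
gripper_force: 0.0
```

```bash
python3 wr.py w3; python3 - <<'E'
from h import *
p,d,K,T=ld("w3.npz");C=cloud(d,K,T)
near=(d>0)&(np.hypot(C[...,0]-.51,C[...,1]-.3585)<.02)
q=C[near&(C[...,2]>.144)&(C[...,2]<.156)]
print(len(q)); 
if len(q)>5: print(cv2.minAreaRect(q[:,:2].astype(np.float32)))
E
```

```text
2.5 [0.5112 0.358  0.2442] [27.64 24.65  4.03 69.4   0.   54.3 ] [[-0.894, 0.449, -0.0], [0.449, 0.894, -0.0], [0.0, -0.0, -1.0]]
911
((0.5099143981933594, 0.35786110162734985), (0.019640998914837837, 0.013904513791203499), 63.838539123535156)
```

Emit:
{"name": "step_arm", "arguments": {"motion": [[1, [0, 0, 0.9], 0], [1, [0, 0, 0.9], 0], [1, [0, 0, 0.9], 0], [1, [0, 0, 0.9], 0], [1, [0, 0, 0], 0], [0, [0, 0, 0], 0], [0, [0, 0, 0], 0], [0, [0, 0, 0], 0], [0, [0, 0, 0], 0], [0, [0, 0, 0], 0], [0, [0, 0, 0], 0], [0, [0, 0, 0], 0], [0, [0, 0, 0], 0], [0, [0, 0, 0], 0], [0, [0, 0, 0], 0]], "force": 60}}

```text
clock: 3.75
tcp_pos: [0.511, 0.3583, 0.173]
orientation: [[-0.894, 0.448, 0.001], [0.448, 0.894, 0.0], [-0.001, 0.001, -1.0]]
ft_force: [-0.9, -2.1, 5.8]
finger_gap: 0.0194
gripper_force: 59.2
```

Emit:
{"name": "step_arm", "arguments": {"motion": [[0, [0, 0, -0.5], 0], [0, [0, 0, -1], 0], [0, [0, 0, -1], 0], [0, [0, 0, -1], 0], [0, [0, 0, -1], 0], [0, [0, 0, -1], 0], [0, [0, 0, -1], 0], [0, [0, 0, -1], 0], [0, [0, 0, -1], 0], [0, [0, 0, -0.5], 0], [0, [0, 0, 0], 0]]}}

```text
clock: 4.67
tcp_pos: [0.5113, 0.3587, 0.3548]
orientation: [[-0.894, 0.448, 0.004], [0.448, 0.894, 0.002], [-0.002, 0.004, -1.0]]
ft_force: [-0.3, 0.2, -0.7]
finger_gap: 0.0196
gripper_force: 58.7
```

Emit:
{"name": "step_arm", "arguments": {"motion": [[0, [0, 0, 0], -0.4], [0, [0, 0, 0], -0.8], [0, [0, 0, 0], -0.9], [0, [0, 0, 0], -0.9], [0, [0, 0, 0], -0.9], [0, [0, 0, 0], -0.9], [0, [0, 0, 0], -0.9], [0, [0, 0, 0], -0.9], [0, [0, 0, 0], -0.9], [0, [0, 0, 0], -0.9], [0, [0, 0, 0], -0.6], [0, [0, 0, 0], -0.3], [0, [0, 0, 0], 0], [0, [0, 0, 0], 0]]}}

```text
clock: 5.83
tcp_pos: [0.5104, 0.3582, 0.351]
orientation: [[-0.962, -0.275, -0.001], [-0.275, 0.962, -0.001], [0.001, -0.0, -1.0]]
ft_force: [0.0, 0.0, -1.3]
finger_gap: 0.0192
gripper_force: 58.8
```

```bash
python3 wr.py w4; python3 - <<'E'
from workcell import manip
import numpy as np
s=manip.get_state();R=s["orientation"]
yaw=np.degrees(np.arctan2(-R[1,0],-R[0,0]));a=np.radians(16.4)
t=np.array([.5994+.004*np.cos(a),-.0445+.004*np.sin(a),.227])
print("mirror yaw~",yaw,"delta tool",(R.T@(t-s["tcp_pos"])*50).round(2),"rows of 20mm")
E
```

```text
5.8833 [0.5105 0.3582 0.3513] [27.69 23.37 17.06 83.74  0.   11.75] [[-0.962, -0.275, -0.001], [-0.275, 0.962, -0.0], [0.001, -0.0, -1.0]]
mirror yaw~ 15.941605854873586 delta tool [  1.05 -20.58   6.22] rows of 20mm
```

View pics/w4.png

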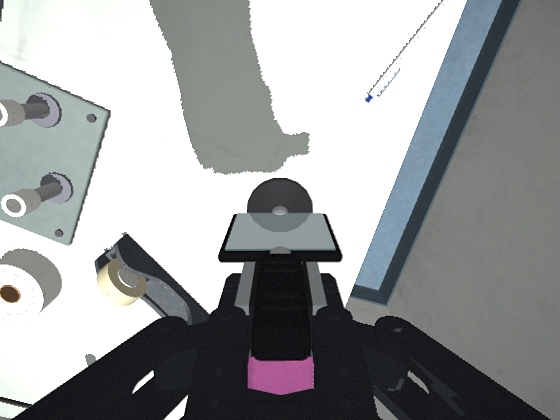

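The mirror hangs upright in the fingers: frame at (222–340, 215–260), foot at (280,210). Next I carry it across high.

Emit:
{"name": "step_arm", "arguments": {"motion": [[0, [0, -0.4, 0], 0], [0, [0, -0.8, 0], 0], [0, [0.05, -1, 0], 0], [0, [0.1, -1, 0], 0], [0, [0.1, -1, 0], 0], [0, [0.1, -1, 0], 0], [0, [0.1, -1, 0], 0], [0, [0.1, -1, 0], 0], [0, [0.1, -1, 0], 0], [0, [0.1, -1, 0], 0], [0, [0.1, -1, 0], 0], [0, [0.1, -1, 0], 0], [0, [0.1, -1, 0], 0], [0, [0, -1, 0], 0], [0, [0, -1, 0], 0], [0, [0, -1, 0], 0], [0, [0, -1, 0], 0], [0, [0, -1, 0], 0], [0, [0, -1, 0], 0], [0, [0, -1, 0], 0]]}}

```text
clock: 7.55
tcp_pos: [0.5963, -0.0182, 0.352]
orientation: [[-0.962, -0.275, 0.0], [-0.275, 0.962, -0.0], [-0.0, -0.0, -1.0]]
ft_force: [0.9, 0.2, -1.7]
finger_gap: 0.0191
gripper_force: 58.8
```

Emit:
{"name": "step_arm", "arguments": {"motion": [[0, [0, -0.8, 0], 0], [0, [0, -0.5, 0], 0], [0, [0, 0, 0], -0.1], [0, [0, 0, 0], 0], [0, [0, 0, 0], 0], [0, [0, 0, 0], 0]]}}

```text
clock: 8.05
tcp_pos: [0.6032, -0.0406, 0.352]
orientation: [[-0.959, -0.284, -0.0], [-0.284, 0.959, 0.0], [-0.0, 0.0, -1.0]]
ft_force: [0.5, 0.6, -2.7]
finger_gap: 0.0194
gripper_force: 58.9
```

```bash
python3 wr.py w5; cat > chk.py <<'E'
from h import *
from workcell import manip
import sys
s=manip.get_state();R=s["orientation"]
a=np.radians(16.4)
t=np.array([.5994+.004*np.cos(a),-.0445+.004*np.sin(a),.227])
print("tcp",s["tcp_pos"],"yaw",np.degrees(np.arctan2(-R[1,0],-R[0,0])),"delta rows",(R.T@(t-s["tcp_pos"])*50).round(2))
p,d,K,T=ld(sys.argv[1]);C=cloud(d,K,T);L=(C-s["tcp_pos"])@R  # tool coords
m=(d>0)&(abs(L[...,1])<.045)&(L[...,2]>.085)&(L[...,2]<.16)&(abs(L[...,0])<.03)
q=L[m];A=np.c_[q[:,1:],np.ones(len(q))]
for _ in range(3):
    c=np.linalg.lstsq(A,q[:,0],rcond=None)[0];k=abs(A@c-q[:,0])<.002;A,q=A[k],q[k]
print("glass plane x=ay+bz+c",c.round(4),len(q),"yrange",q[:,1].min(),q[:,1].max(),"z",q[:,2].min(),q[:,2].max(),"x at centre",c@[0,.122,1])
E
python3 chk.py w5.npz
```

```text
8.1 [ 0.6032 -0.0406  0.3521] [-1.146e+01  2.102e+01  1.370e+01  8.268e+01  2.000e-02 -2.799e+01] [[-0.959, -0.285, 0.0], [-0.285, 0.959, 0.0], [-0.0, 0.0, -1.0]]
tcp [ 0.60321364 -0.04058164  0.35207691] yaw 16.532787183142005 delta rows [ 0.04 -0.14  6.25]
glass plane x=ay+bz+c [0.001  0.0153 0.0027] 4560 yrange -0.03275029753380096 0.030295040474397943 z 0.08822062027395251 0.1599427812103023 x at centre 0.004523666744557358
```

View pics/w5.png

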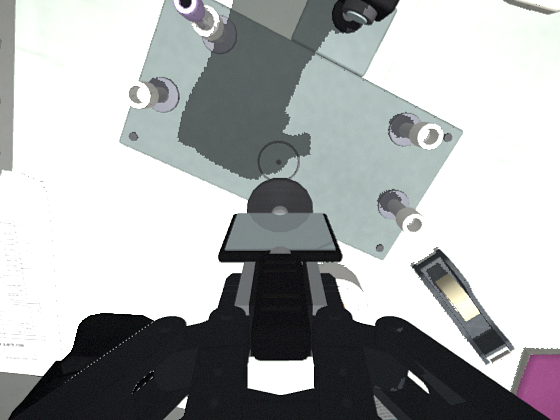

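The tube's purple cap is at (190,8), the camera at (355,10) and the ring at (279,161), roughly symmetric about the mirror. I'm checking the ring and the tube in this view.

```bash
python3 - <<'E'
from h import *
p,d,K,T=ld("w5.npz")
print("spot",onz(K,T,279,161,.01),"cap",onz(K,T,189,5,.152))
E
```

```text
spot [ 0.59914286 -0.04447864  0.01      ] cap [ 0.48917518 -0.14039194  0.152     ]
```

Emit:
{"name": "step_arm", "arguments": {"motion": [[0, [0, -0.15, 0.4], 0], [0, [0, 0, 0.8], 0], [0, [0, 0, 0.8], 0], [0, [0, 0, 0.8], 0], [0, [0, 0, 0.8], 0], [0, [0, 0, 0.8], 0], [0, [0, 0, 0.8], 0], [0, [0, 0, 0.6], 0], [0, [0, 0, 0.35], 0], [0, [0, 0, 0.1], 0], [0, [0, 0, 0], 0], [0, [0, 0, 0], 0], [0, [0, 0, 0], 0], [0, [0, 0, 0], 0]]}}

```text
clock: 9.27
tcp_pos: [0.6048, -0.0446, 0.2279]
orientation: [[-0.959, -0.283, 0.002], [-0.283, 0.959, -0.0], [-0.002, -0.001, -1.0]]
ft_force: [0.2, -0.0, -2.3]
finger_gap: 0.0193
gripper_force: 58.9
```

```bash
python3 wr.py w6; python3 chk.py w6.npz; python3 - <<'E'
from workcell import manip
import cv2,numpy as np
s,_=manip.capture("scene");t,_=manip.capture("top")
im=np.hstack([cv2.resize(x,(400,400),interpolation=cv2.INTER_CUBIC) for x in (s[200:330,250:410],t[150:290,240:400])])
cv2.imwrite("pics/f.png",np.clip(im[:,:,::-1]*1.6,0,255).astype(np.uint8))
E
```

```text
9.3167 [ 0.6047 -0.0446  0.2277] [-11.8   23.09  -0.7   66.12   0.   -28.26] [[-0.959, -0.283, 0.002], [-0.283, 0.959, -0.0], [-0.001, -0.001, -1.0]]
tcp [ 0.60471643 -0.04457444  0.22774481] yaw 16.45796054389654 delta rows [0.05 0.08 0.04]
glass plane x=ay+bz+c [0.0015 0.0151 0.0026] 4554 yrange -0.032725120054510455 0.030201728845232038 z 0.0888790016088239 0.15981641160499588 x at centre 0.004389221044373667
```

View pics/f.png

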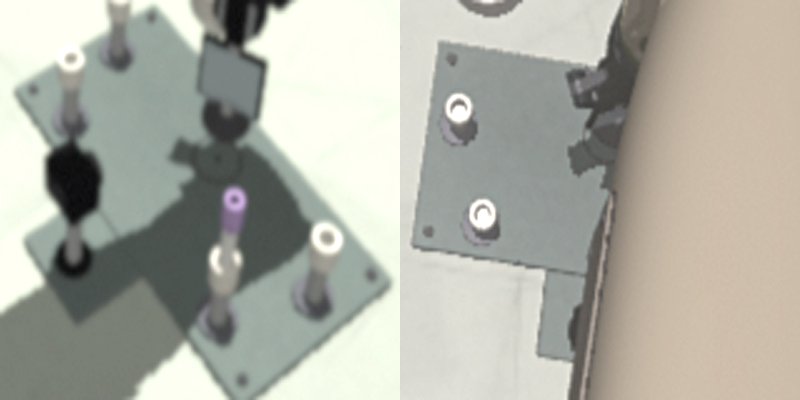

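The scene crop shows the mirror held above the ring at (230,75). It faces between the camera at (72,180) and the tube, which still stands in its cup at (232,200). Everything matches the target, so I'm handing it in.

```bash
python3 -c "
from workcell import manip
print(manip.sign_off())"
```

```text
the job is handed in; nothing more can be done
None
```

I handed the job in with the mirror held still and upright over the ring mark at lens height, facing midway between the camera and the tube. My last measurements put it within about 2 mm and 1° of the target, and the tube was still upright in its cup. The hand-in gave no verdict.

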